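Free a stop rod from its left-hand lock and lay it in the cradle

ROBOT

A 7-joint arm with a two-finger parallel gripper is mounted at the origin on a cart in front of the work surface, level with it; the furniture and walls round the work are solid. World frame = base frame: x ahead of the robot, y to its left, z up, the work surface at z = 0. Lengths are in m, angles in rad, forces in N, time in s.
With the tool pointing down it reaches from about 0.4 to 0.85 m from the base axis. Payload 10.4 kg.
Tool frame: the origin (TCP) lies midway between the tips of the shut fingers; the grasp point (between the pads) lies 19 mm behind it (r.tcp_to_grasp is the z of the grasp point in the tool frame, in m); z points along the fingers, x is the direction in which the jaws open and shut, and the axes are right-handed (so a half turn about z gives the same grasp; the last joint's range is limited). The gripper opens to 87 mm and grips with 3 to 60 N. Pads are 19 mm wide; open, the fingers measure 117 mm over their backs; the gripper's body (75 mm by 190 mm) begins 51 mm behind the grasp point.
Start: joints at [-1.198, 0.332, -0.065, 1.46, 0.022, 1.35, -0.088], TCP at [0.241, 0.577, 0.223] pointing down, gripper open.
Joint ranges: [-2.6, 2.6], [-0.5, 2.12], [-1.47, 1.34], [0.16, 2.42], [-1.27, 4.41], [0.06, 2.06], [-2.6, 2.6]. Speed limits (rad/s): [2.22, 2.22, 2.79, 2.79, 3.14, 3.14, 3.14].

INTERFACE

Orientations are given as a unit quaternion [x, y, z, w].
In Python, from bench import r, camera, close_job gives the robot as it stands. The module is installed in compiled form; this text tells all that it offers.
- The arm moves only by the shell command python3 -m crank 'ROWS' [FORCE]. ROWS is JSON, a list of rows, each an object of numbers: "x", "y", "z": the shift along the tool's x, y, z scaled (see below); "ax", "ay", "az": the turn, a rotation vector about the tool's x, y, z scaled (see below); "claw": the closure, from -1 (fully open) to 1 (shut), so that 0 is half open. A call has exactly 5 rows; each row is the pose to reach, as a shift and turn from the pose commanded when the call began, along the tool's axes at that moment; what a row does not reach only later rows make up. The controller multiplies each number of a shift by 1 m and each number of a turn by 2 rad. A row lasts 1/12 s, in which the tool goes at most 41.7 mm and 7.16 degrees, less where a joint would pass 70% of its speed; a pose out of reach is approached as far as the arm can. A call with a number of a shift or a turn outside -1 to 1 is refused whole. A call with a gripper value outside its range is refused whole. The fingers move at their own pace and stop on an object; FORCE is the grip in N (left out, the last holds). Time passes only in rows, so rows that repeat a pose let the fingers close, or fill a call up. It gives the time, the measured TCP pose, the force and the opening at its end, in the units of the state.
- r.read_state(): the state, without advancing time (a new reading comes with each control period).
- camera(name): name is "scene" or "side" or "wrist"; returns a dict with "color" (420x560x3 uint8, blue, green, red), "fx", "fy", "cx", "cy" (pixels), "eye" and "orientation" of the camera in the world. Camera axes: x right, y down, z forward; pixel columns grow to the right and rows downward; lengths in m; the calibration is good to about 2 mm. A picture is of the moment at which its call begins. There is no depth.
- close_job(): hands the job in, once; it reports no verdict.
The state is a dict: "time": time; "joint_positions": joint angles; "joint_vel": joint speeds; "joint_torque": joint torques, N m; "ee_pos": TCP position; "eef_rot": TCP orientation; "ft_force": force on the tool from outside, world axes, zero at the start; "torque": the same for the moment, N m; "width": finger opening in m.
Only numpy, scipy, OpenCV 4.12 (cv2) and the standard library are available. Lean on these libraries where they do the work, as an engineer would, in place of code of your own. Each camera call takes 0.05 s, during which the arm holds its last target. There are 200 camera calls.

TASK

Take the long steel stop rod out of its holder: the black wing knob that locks it has a left-hand thread, so unscrew it accordingly, as far as it will go. Then draw the rod out of the square tube hand over hand: pull it about half way by its brass end, let go so that it rests in the tube, take a fresh hold further in and draw it clear. Lower it, roughly centred and still held, into both notches of the blue cradle, let go, and leave the three loose things around the work (handled weight, small grey cutting die and dark blue bundle of blanks) where they are.

Things in the scene. Friction and masses are not known exactly. Their poses are not given: they have to be found in the camera images.
- rod_holder: fixed steel rod holder. Origin on the board under the lock screw; z up; +x runs along the tube towards its open mouth. Base plate 216 mm (x -78 to +138) by 70 mm, 10 mm thick. Square tube 30 mm wide, x -70 to +130 mm, its outside from 46 to 76 mm high, bore 18 x 18 mm; the rod's axis lies 60 mm above the board along y = 0. A round boss 26 mm across tops the tube at x = 0 up to 88 mm high
- tube_mouth (a point): point on the rod's axis at the open mouth of the tube (holder x = 130 mm, 60 mm high); same axes as the holder
- knob_bar (a point): centre of the black wing bar of the lock knob, on the vertical screw axis; moves and turns with the knob. Its x axis runs along the bar. The bar is 48 mm long (x), 14 mm thick (y) and 26 mm high: from 15 mm below this point to 11 mm above it. Below it is a flange 28 mm across, 6 mm thick, and the threaded stud; this point is 122 mm above the board when fully tight
- lock_knob (a joint): turn of the lock knob, rad: 0 = fully tight (stop), 3.0 = fully unscrewed (stop). LEFT-HAND thread: the value grows, and the knob loosens, when the knob is turned CLOCKWISE seen from above; anticlockwise only tightens it. It rises 2.2 mm per rad, starts between 0.2 and 0.5, stays where it is left, friction about 0.06 N m. Its point sits in a neck of the rod; the rod is surely free above 2.5
- stop_rod: loose round steel rod, 260 mm long, 16 mm diameter, about 0.36 kg. Origin at its middle on its axis; x along the rod to the brass end at +130 mm (last 15 mm brass). A thinner neck 13 mm long lies around x = -65 mm. At the start its origin lies about 65 mm from the screw towards the mouth, so that the brass end stands 65 mm out of the mouth; it slides freely along the tube once unlocked and stays where it is let go
- rod_tail (a point): point on the rod's axis at its plain inner end (rod x = -130 mm), inside the tube at the start; the rod is clear when this point has passed the mouth
- cradle: fixed blue plastic cradle. Origin on the board under its middle; z up; x along the line of the laid rod. Base 190 mm (x) by 60 mm, 18 mm thick, with two posts 18 mm thick at x = -70 and +70 mm, each with an open 45-degree V notch, about 75 mm high at most and 56 mm wide (y); between them only the base
- cradle_seat (a point): where the rod's middle comes to rest: on the cradle's middle, 56 mm above the board; same axes as the cradle. The rod may lie either way round
- weight: bystander: dark weight 50x62x48 mm with a wooden knob, origin under its middle
- die_small: bystander: small grey oblong cutting die 68x34x30 mm, origin under its middle
- blanks: bystander: dark blue oval bundle of blanks, 83x50x19 mm, origin under its middle

How it is judged:
On the way, in this order (a step that is already met when the one before it is completed fails the run):
1. the lock knob is unscrewed (clockwise) past 2.5 rad (value of joint lock_knob above 2.5 rad), for 0.2 s.
2. the rod is drawn part-way (inner end 40 to 170 mm on from its start, still at least 25 mm inside the tube) and let go, at rest in the tube (x of rod_tail in the frame of rod_holder between -0.025 and 0.105 m and contact force between the fingers and stop_rod below 0.1 N and linear speed of stop_rod below 0.02 m/s), for 0.1 s.
3. the rod is drawn clear of the tube: its inner end is past the mouth (x of rod_tail in the frame of rod_holder above 0.133 m), for 0.1 s.
4. the rod lies in both notches while still held by the gripper (x of stop_rod in the frame of cradle_seat between -0.04 and 0.04 m and y of stop_rod in the frame of cradle_seat between -0.006 and 0.006 m and z of stop_rod in the frame of cradle_seat between -0.006 and 0.006 m and angle between the x axis of stop_rod and the x axis of cradle, either way round below 0.08 rad and contact force between the fingers and stop_rod above 1 N), for 0.1 s.
At the end, for the whole second after the job is handed in: the rod lies at rest in both notches of the cradle, its middle within 40 mm of the cradle's middle along the rod, within 6 mm sideways and in height of the seat, parallel to the cradle within 0.08 rad, let go (x of stop_rod in the frame of cradle_seat between -0.04 and 0.04 m and y of stop_rod in the frame of cradle_seat between -0.006 and 0.006 m and z of stop_rod in the frame of cradle_seat between -0.006 and 0.006 m and angle between the x axis of stop_rod and the x axis of cradle, either way round below 0.08 rad and contact force between the fingers and stop_rod below 0.1 N and linear speed of stop_rod below 0.02 m/s); the robot touches nothing.
It fails at once if the rod is dropped on to the board (height (world z) of stop_rod below 0.03 m).
It fails at once if the weight is moved by more than 30 mm (distance of weight from where it was at the start of the episode above 0.03 m).
It fails at once if the small die is moved by more than 30 mm (distance of die_small from where it was at the start of the episode above 0.03 m).
It fails at once if the blue bundle is moved by more than 30 mm (distance of blanks from where it was at the start of the episode above 0.03 m).
It also fails if it takes over 70 s, if anything falls off the work surface, if the arm or the gripper's body presses on something with over 40 N, if the wrist force passes 120 N, or if a joint passes its speed limit or range.

## Working session

There is one attempt and no reset: what is moved stays moved. The work goes in short steps, Python scripts to look and compute and a shell command to move; the robot and the scene stay as the last step left them, time stands still between calls to the robot, and variables do not carry over. Pictures are saved under pics/ and viewed, about 8 in all and at most 12, crops included, and the job is handed in when it is done.

```bash
mkdir -p pics; python3 - <<'E'
from bench import r,camera
import cv2,numpy as np
for n in ["scene","side","wrist"]:
    c=camera(n); cv2.imwrite(f"pics/{n}0.png",c["color"])
    print(n,[c[k] for k in ("fx","fy","cx","cy")],c["eye"],c["orientation"])
a=[cv2.imread(f"pics/{n}0.png") for n in ["scene","side"]]
print(r.read_state(), r.tcp_to_grasp)
E
```

```text
scene [494.0211163346706, 494.0211163346706, 285.55630915544873, 213.59691092994134] [-0.15182266 -0.8287322   0.8802878 ] [ 0.84710368 -0.29683357  0.14549285 -0.41609736]
side [408.3685408098078, 408.3685408098078, 270.8588781819498, 209.76507160886305] [ 0.00921504 -0.7983752   0.50655728] [ 0.81069359 -0.21694823  0.15076047 -0.5224755 ]
wrist [310.72457786548915, 310.72457786548915, 278.8915335270439, 211.03396478573586] [0.18056779 0.60142917 0.38576169] [0.82572917 0.55028023 0.06797928 0.10364274]
{'time': 0.15, 'joint_positions': array([-1.19762428,  0.33272865, -0.06473732,  1.4607258 ,  0.02159117,
        1.34986616, -0.08849723]), 'joint_vel': array([-7.38476649e-04, -2.12868090e-03, -7.89666564e-04, -2.40047209e-03,
        6.14314360e-04,  1.13149176e-03, -8.40432817e-05]), 'joint_torque': array([ 9.48057095e-04, -6.23636341e+01,  2.46495672e-02, -3.90141177e+01,
       -6.14189333e-02,  3.72656691e-02,  1.04141191e-04]), 'ee_pos': array([0.24082033, 0.57644492, 0.22194636]), 'eef_rot': array([ 8.32307579e-01,  5.54313835e-01, -4.23956440e-04,  2.95125765e-04]), 'ft_force': array([-1.1364255 , -0.50316808, -0.65236651]), 'torque': array([ 0.02217362,  0.01376897, -0.02259559]), 'width': 0.08670730637134853} -0.0187
```

View pics/scene0.png

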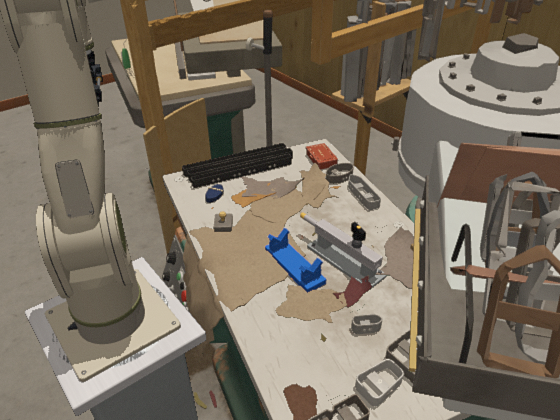

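View pics/side0.png

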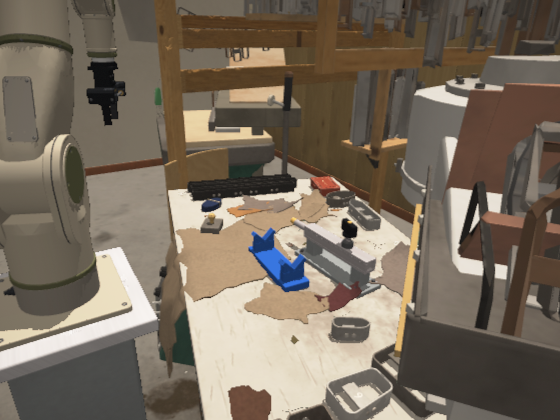

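The cradle is near scene pixel (295,262), the knob near (358,235), and the brass end near (303,215). The bystanders sit further to the left. I'll zoom in on both views.

```bash
cat > h.py <<'E'
import numpy as np, cv2
from scipy.spatial.transform import Rotation as R
from bench import r,camera
def ray(c,p):
    d=R.from_quat(c["orientation"]).apply([(p[0]-c["cx"])/c["fx"],(p[1]-c["cy"])/c["fy"],1.]); return np.array(c["eye"]),d/np.linalg.norm(d)
def onz(c,p,z):
    e,d=ray(c,p); return e+d*(z-e[2])/d[2]
def proj(c,X):
    v=R.from_quat(c["orientation"]).inv().apply(np.array(X)-c["eye"]); return np.array([c["cx"]+c["fx"]*v[0]/v[2],c["cy"]+c["fy"]*v[1]/v[2]])
def tri(c1,p1,c2,p2):
    A=[];b=[]
    for c,p in((c1,p1),(c2,p2)):
        e,d=ray(c,p);P=np.eye(3)-np.outer(d,d);A.append(P);b.append(P@e)
    return np.linalg.lstsq(np.vstack(A),np.hstack(b),rcond=None)[0]
def tool():
    s=r.read_state(); return np.array(s["ee_pos"]),R.from_quat(s["eef_rot"]),s
E
python3 - <<'E'
from h import *
a=cv2.imread("pics/scene0.png")[195:295,255:390]; b=cv2.imread("pics/side0.png")[205:295,240:385]
a=cv2.resize(a,None,fx=5.5,fy=5.5,interpolation=cv2.INTER_CUBIC)[:, :740]
b=cv2.resize(b,None,fx=5,fy=5,interpolation=cv2.INTER_CUBIC)
cv2.imwrite("pics/za.png",a)
for n in ("scene","side"):
    c=camera(n);im=c["color"];h=cv2.cvtColor(im,cv2.COLOR_BGR2HSV)
    m=cv2.inRange(h,(100,150,90),(125,255,255))
    k,l,st,ce=cv2.connectedComponentsWithStats(m)
    for i in range(1,k):
        if st[i,4]>100: print(n,"blue",st[i],ce[i])
    m=cv2.inRange(h,(18,120,100),(32,255,255)); m[:180]=0;m[:,400:]=0
    k,l,st,ce=cv2.connectedComponentsWithStats(m)
    for i in range(1,k):
        if st[i,4]>5: print(n,"brass",st[i],ce[i])
    m=cv2.inRange(h,(0,0,0),(180,255,35)); sub=np.zeros_like(m); sub[205:265,325:385]=m[205:265,325:385]
    k,l,st,ce=cv2.connectedComponentsWithStats(sub)
    for i in range(1,k):
        if st[i,4]>20: print(n,"knob",st[i],ce[i])
E
```

```text
scene blue [ 266  229   60   61 1279] [294.68725567 261.82486317]
scene brass [219 212   7   6  24] [222.04166667 214.58333333]
scene brass [301 213   5   5  16] [302.375 214.75 ]
scene brass [356 226   5   3  10] [358.1 226.8]
scene brass [322 336   3   5  10] [322.9 338.3]
scene knob [352 223  13  18 146] [357.60273973 232.95205479]
side blue [ 249  229   60   63 1732] [278.76154734 263.54330254]
side brass [209 214   6   9  31] [211.35483871 217.32258065]
side brass [291 218   5   5  15] [292.53333333 219.53333333]
side brass [347 221   5   3   9] [349.         221.66666667]
side brass [395 322   5  35 111] [397.56756757 343.36036036]
side knob [342 219  15  19 182] [348.46153846 229.52197802]
```

View pics/za.png

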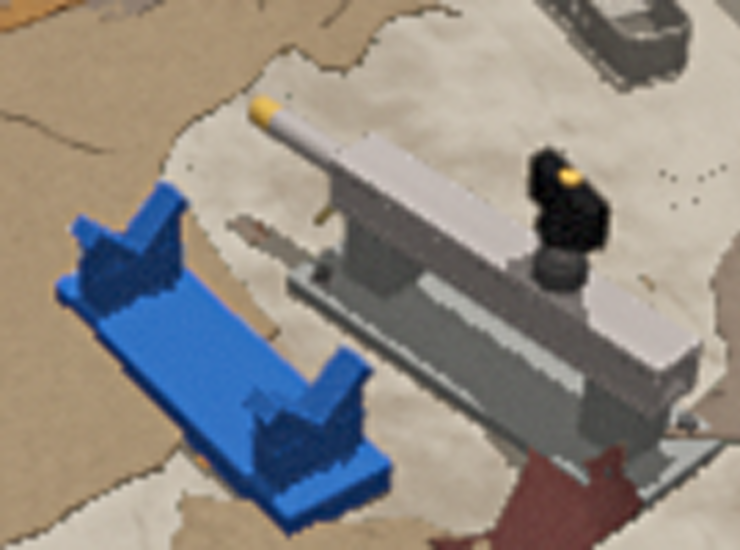

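```bash
python3 - <<'E'
from h import *
c=camera("scene");s=camera("side");np.set_printoptions(precision=4,suppress=True)
Z=lambda u,v:(255+u/5.5,195+v/5.5)
print("brass c",onz(c,(302.4,214.75),.06),onz(s,(292.5,219.5),.06),tri(c,(302.4,214.75),s,(292.5,219.5)))
K=tri(c,(358.1,226.8),s,(349,221.67));print("knob cap",K)
for z in(.134,):print(onz(c,(358.1,226.8),z),onz(s,(349,221.67),z))
print("base plate corners z0.01", onz(c,Z(288,283),.01))
print("tube top near corner right", onz(c,Z(655,372),.076),onz(c,Z(697,335),.076),"mouth top",onz(c,Z(330,168),.076),onz(c,Z(372,137),.076))
for n,p,z in(("left",(62,285),.018),("near",(290,516),.018),("right",(388,468),.018),("nearbot",(290,533),0),("rightbot",(388,488),0)):print(n,onz(c,Z(*p),z))
for n,p in(("farL",(82,222)),("farR",(172,188)),("nearR",(352,352))):print(n,onz(c,Z(*p),.075))
# blue mask rays: bottom footprint
E
```

```text
brass c [ 0.5428 -0.0313  0.06  ] [ 0.5418 -0.0224  0.06  ] [ 0.5301 -0.0429  0.0721]
knob cap [ 0.5462 -0.2266  0.14  ]
[ 0.5537 -0.2221  0.134 ] [ 0.5529 -0.217   0.134 ]
base plate corners z0.01 [ 0.5069 -0.0958  0.01  ]
tube top near corner right [ 0.5425 -0.2933  0.076 ] [ 0.5739 -0.2886  0.076 ] mouth top [ 0.5253 -0.1019  0.076 ] [ 0.5564 -0.0968  0.076 ]
left [ 0.4156 -0.0362  0.018 ]
near [ 0.4024 -0.2186  0.018 ]
right [ 0.4552 -0.2236  0.018 ]
nearbot [ 0.4074 -0.2136  0.    ]
rightbot [ 0.4594 -0.2203  0.    ]
farL [ 0.4114 -0.0595  0.075 ]
farR [ 0.4589 -0.0661  0.075 ]
nearR [ 0.45  -0.202  0.075]
```

```bash
M='python3 -m crank'
python3 -m crank '[{"x":-0.03,"y":0.029,"z":-0.004,"claw":-1},{"x":-0.06,"y":0.058,"z":-0.008,"claw":-1},{"x":-0.09,"y":0.087,"z":-0.012,"claw":-1},{"x":-0.12,"y":0.116,"z":-0.016,"claw":-1},{"x":-0.15,"y":0.145,"z":-0.02,"claw":-1}]' 20
python3 -m crank '[{"x":-0.03,"y":0.029,"z":-0.004,"claw":-1},{"x":-0.06,"y":0.058,"z":-0.008,"claw":-1},{"x":-0.09,"y":0.087,"z":-0.012,"claw":-1},{"x":-0.12,"y":0.116,"z":-0.016,"claw":-1},{"x":-0.15,"y":0.145,"z":-0.02,"claw":-1}]' 
python3 -m crank '[{"x":-0.03,"y":0.029,"z":-0.004,"claw":-1},{"x":-0.06,"y":0.058,"z":-0.008,"claw":-1},{"x":-0.09,"y":0.087,"z":-0.012,"claw":-1},{"x":-0.12,"y":0.116,"z":-0.016,"claw":-1},{"x":-0.15,"y":0.145,"z":-0.02,"claw":-1}]' 
python3 - <<'E'
from h import *
p,q,s=tool();print(p,q.as_matrix(),s["joint_positions"],s["ft_force"])
c=camera("wrist");cv2.imwrite("pics/w1.png",c["color"]);print(c["eye"],c["orientation"])
E
```

```text
[0.24090691 0.57661804 0.22237685] [[ 3.85524283e-01  9.22697680e-01 -1.32307347e-04]
 [ 9.22697643e-01 -3.85524305e-01 -2.64053267e-04]
 [-2.94649035e-04 -2.02807302e-05 -9.99999956e-01]] [-1.19761342  0.33236815 -0.06470046  1.46029585  0.02157689  1.34991589
 -0.08849581] [ 1.24510503 -0.40408905 -0.39019365]
[0.18060516 0.60153742 0.38631473] [0.82577098 0.55022474 0.06837967 0.10334048]schema error: expected keys x, y, z, ax, ay, az, claw
schema error: expected keys x, y, z, ax, ay, az, claw
schema error: expected keys x, y, z, ax, ay, az, claw
```

View pics/w1.png

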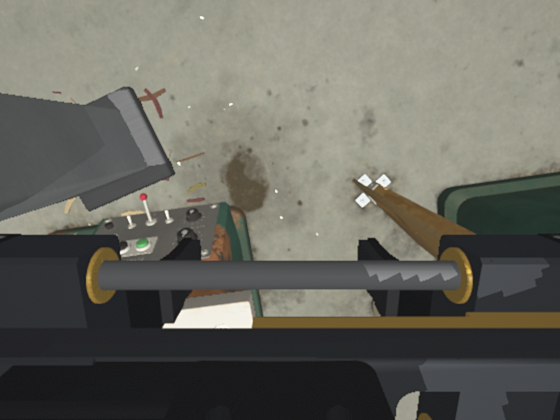

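```bash
python3 - <<'E'
from h import *
c=camera("scene");s=camera("side");w=camera("wrist");np.set_printoptions(precision=3,suppress=True)
for p in((165,175),(200,310),(330,142)):print(onz(c,p,0))
# post right edge as plane in each view: intersect the two planes
def plane(c,a,b):
    e,d1=ray(c,a);_,d2=ray(c,b);n=np.cross(d1,d2);n/=np.linalg.norm(n);return n,n@e
a=cv2.cvtColor(c["color"],cv2.COLOR_BGR2HSV);b=cv2.cvtColor(s["color"],cv2.COLOR_BGR2HSV)
for im,vs in((a,(60,90,120,140)),(b,(20,60,110,140))):
    for v in vs:
        x=np.where(cv2.inRange(im[v:v+1],(8,110,70),(25,255,255))[0])[0]; x=x[(x>130)&(x<215)]; print(v,x.min() if len(x) else 0,x.max() if len(x) else 0)
for z in(0,.1,.2,.3,-.3):print("beam z",z,onz(w,(260,322),z),onz(w,(550,318),z))
i=np.hstack([cv2.resize(c["color"][0:260,60:330],None,fx=1.45,fy=2*1.45/2),cv2.resize(s["color"][0:260,60:330],None,fx=1.45,fy=1.45)])
cv2.imwrite("pics/post.png",i)
E
```

```text
[0.381 0.466 0.   ]
[ 0.174 -0.1    0.   ]
[0.945 0.291 0.   ]
60 132 153
90 138 158
120 144 206
140 145 208
20 156 214
60 160 179
110 164 182
140 167 184
beam z 0 [0.41  0.477 0.   ] [0.561 0.855 0.   ]
beam z 0.1 [0.351 0.509 0.1  ] [0.462 0.79  0.1  ]
beam z 0.2 [0.291 0.541 0.2  ] [0.364 0.724 0.2  ]
beam z 0.3 [0.232 0.574 0.3  ] [0.266 0.658 0.3  ]
beam z -0.3 [ 0.588  0.38  -0.3  ] [ 0.856  1.053 -0.3  ]
```

View pics/post.png

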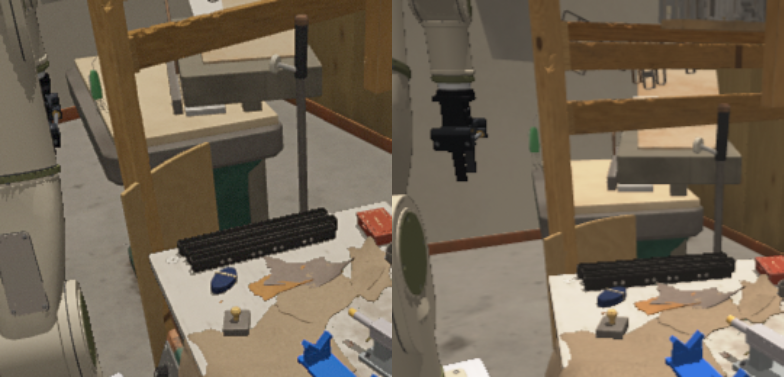

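```bash
python3 - <<'E'
from h import *
c=camera("scene");s=camera("side");np.set_printoptions(precision=3,suppress=True)
def plane(c,a,b):
    e,d1=ray(c,a);_,d2=ray(c,b);n=np.cross(d1,d2);n/=np.linalg.norm(n);return n,n@e
for A,B in((((142,60),(152,130)),((170,60),(176,140))),(((153,60),(163,130)),((179,60),(184,140)))):
    n1,k1=plane(c,*A);n2,k2=plane(s,*B)
    for z in(.2,.6): print(z,np.linalg.solve(np.array([n1[:2],n2[:2]]),[k1-n1[2]*z,k2-n2[2]*z]))
E
```

```text
0.2 [0.541 0.879]
0.6 [0.498 0.74 ]
0.2 [0.554 0.813]
0.6 [0.534 0.742]
```

```bash
for i in 1 2 3; do python3 -m crank '[{"x":-0.03,"y":0.029,"z":-0.004,"ax":0,"ay":0,"az":0,"claw":-1},{"x":-0.06,"y":0.058,"z":-0.008,"ax":0,"ay":0,"az":0,"claw":-1},{"x":-0.09,"y":0.087,"z":-0.012,"ax":0,"ay":0,"az":0,"claw":-1},{"x":-0.12,"y":0.116,"z":-0.016,"ax":0,"ay":0,"az":0,"claw":-1},{"x":-0.15,"y":0.145,"z":-0.02,"ax":0,"ay":0,"az":0,"claw":-1}]' 20; done
python3 - <<'E'
from h import *
p,q,s=tool();print(p,q.as_matrix(),s["joint_positions"],s["ft_force"])
c=camera("wrist");cv2.imwrite("pics/w2.png",c["color"]);print(c["eye"],c["orientation"])
E
```

```text
time: 1.07
ee_pos: [0.3169, 0.3817, 0.2427]
eef_rot: [0.832, 0.554, 0.0, -0.0]
ft_force: [0.9, -0.3, 0.2]
width: 0.0872
time: 1.48
ee_pos: [0.3923, 0.1884, 0.2628]
eef_rot: [0.832, 0.554, 0.001, -0.0]
ft_force: [1.8, 0.2, -0.4]
width: 0.0871
time: 1.9
ee_pos: [0.4677, -0.0049, 0.2828]
eef_rot: [0.832, 0.554, 0.001, 0.0]
ft_force: [1.2, -0.1, -0.8]
width: 0.0872
[ 0.46774902 -0.00492825  0.28278718] [[ 3.85590833e-01  9.22669204e-01  1.11811218e-03]
 [ 9.22669254e-01 -3.85591701e-01  6.98664008e-04]
 [ 1.07577054e-03  7.62249290e-04 -9.99999131e-01]] [-0.61880071 -0.08110965  0.50735481  1.78462655  0.0392131   1.42681395
  1.05652169] [ 1.15106474 -0.07012828 -0.8125056 ]
[0.4072347  0.01986225 0.44667158] [0.82578041 0.55012711 0.06913334 0.10328336]
```

View pics/w2.png

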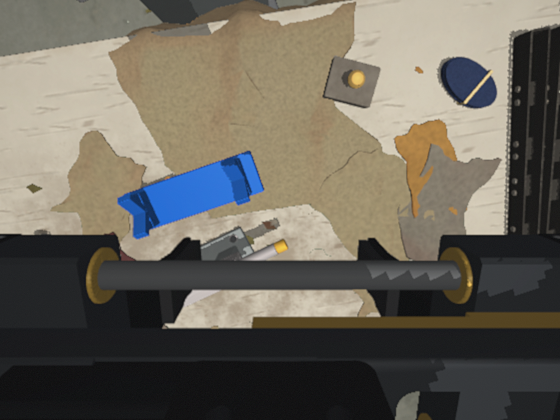

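Wrist view: the cradle is at (190,195), the brass end at (282,247), the weight at (352,80) and the blanks at (468,82). Next I'll move to look down on the knob.

```bash
for i in 1 2; do python3 -m crank '[{"x":-0.017,"y":0.02,"z":0,"ax":0,"ay":0,"az":0,"claw":-1},{"x":-0.034,"y":0.04,"z":0,"ax":0,"ay":0,"az":0,"claw":-1},{"x":-0.051,"y":0.06,"z":0,"ax":0,"ay":0,"az":0,"claw":-1},{"x":-0.068,"y":0.08,"z":0,"ax":0,"ay":0,"az":0,"claw":-1},{"x":-0.085,"y":0.1,"z":0,"ax":0,"ay":0,"az":0,"claw":-1}]' 20 >/dev/null; done
python3 - <<'E'
from h import *
p,q,s=tool();print(p,s["joint_positions"])
c=camera("wrist");cv2.imwrite("pics/w3.png",c["color"]);np.save("pics/w3.npy",dict(c),allow_pickle=True)
E
```

```text
[ 0.58713611 -0.23753355  0.28206393] [-0.2239364   0.3850808   0.73552451  1.37585639 -0.2561991   1.47691017
  1.67423835]
```

View pics/w3.png

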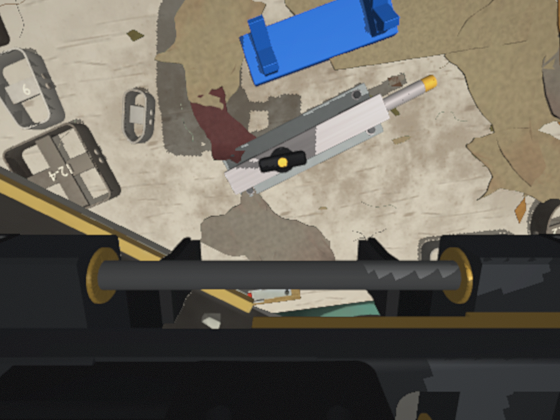

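```bash
python3 - <<'E'
from h import *
np.set_printoptions(precision=4,suppress=True)
w=np.load("pics/w3.npy",allow_pickle=True).item();c=camera("scene");s=camera("side")
h=cv2.cvtColor(w["color"],cv2.COLOR_BGR2HSV)
m=cv2.inRange(h,(0,0,0),(180,255,45));m[:140]=0;m[190:]=0;m[:,:245]=0;m[:,330:]=0
m|=0
k,l,st,ce=cv2.connectedComponentsWithStats(m);i=1+np.argmax(st[1:,4]);print(st[i],ce[i])
pts=np.argwhere(l==i)[:,::-1].astype(np.float32);(cx,cy),wh,a=cv2.minAreaRect(pts);print("rect",cx,cy,wh,a)
b=cv2.inRange(h,(18,120,100),(32,255,255));b[:60]=0;b[200:]=0;b[:,:250]=0;b[:,450:]=0
k,l2,st,ce=cv2.connectedComponentsWithStats(b);print([(st[j],ce[j]) for j in range(1,k) if st[j,4]>15])
P=onz(w,(282.5,161.5),.133);A=onz(w,(261,167.5),.133);B=onz(w,(304,157),.133)
print("cap",P,"bar yaw",np.degrees(np.arctan2(*(B-A)[1::-1])))
x,_,_,_=cv2.fitLine(pts,cv2.DIST_L2,0,.01,.01)[:4],0,0,0
d=x[0].ravel();u=onz(w,(282.5,161.5)+20*d[:2],.133)-onz(w,(282.5,161.5)-20*d[:2],.133);print("fit yaw",np.degrees(np.arctan2(u[1],u[0])))
br=onz(w,(431,84),.06);print("brass",br)
for z,pp in((.076,((226,176),(236,193),(371,98),(389,122))),): 
    for q in pp: print("tube",q,onz(w,q,z))
def plane(c,a,b):
    e,d1=ray(c,a);_,d2=ray(c,b);n=np.cross(d1,d2);n/=np.linalg.norm(n);return n,n@e
n1,k1=plane(w,(0,170),(250,308));n2,k2=plane(c,(419,207),(411,350))
d=np.cross(n1,n2);X=np.linalg.lstsq(np.array([n1,n2]),[k1,k2],rcond=None)[0];d/=d[1]
for y in(-.5,-.3,-.1):print("yellow",X+d*(y-X[1]))
for p in((138,115),):print("die",onz(w,p,.03))
E
```

```text
[259 148  47  24 587] [283.8637 159.5383]
rect 282.0 159.5 (23.0, 46.0) 90.0
[(array([421,  75,  16,  17, 164], dtype=int32), array([429.3415,  82.0488])), (array([278, 157,  10,  10,  82], dtype=int32), array([282.122 , 161.8049]))]
cap [ 0.5543 -0.2204  0.133 ] bar yaw 81.0184187238035
fit yaw 22.712999565528957
brass [ 0.5445 -0.029   0.06  ]
tube (226, 176) [ 0.5492 -0.2907  0.076 ]
tube (236, 193) [ 0.5726 -0.2882  0.076 ]
tube (371, 98) [ 0.5321 -0.1029  0.076 ]
tube (389, 122) [ 0.5647 -0.0921  0.076 ]
yellow [ 0.4162 -0.5     0.1498]
yellow [ 0.6717 -0.3     0.177 ]
yellow [ 0.9272 -0.1     0.2041]
die [ 0.4376 -0.3713  0.03  ]
```

The bar ends are at (261,167) and (304,157), with the cap at (282,162). That puts the knob at (0.554,-0.220), with bar yaw about 81° and rod yaw about 93°. I'll go over the knob, turn the jaws across the bar and descend.

```bash
python3 -m crank '[{"x":0.001,"y":-0.01,"z":0,"ax":0,"ay":0,"az":0.06,"claw":-1},{"x":0.002,"y":-0.02,"z":0,"ax":0,"ay":0,"az":0.12,"claw":-1},{"x":0.003,"y":-0.03,"z":0,"ax":0,"ay":0,"az":0.18,"claw":-1},{"x":0.003,"y":-0.037,"z":0,"ax":0,"ay":0,"az":0.24,"claw":-1},{"x":0.003,"y":-0.037,"z":0,"ax":0,"ay":0,"az":0.3,"claw":-1}]' 20 >/dev/null
python3 -m crank '[{"x":0,"y":0,"z":0,"ax":0,"ay":0,"az":0.06,"claw":-1},{"x":0,"y":0,"z":0,"ax":0,"ay":0,"az":0.12,"claw":-1},{"x":0,"y":0,"z":0,"ax":0,"ay":0,"az":0.18,"claw":-1},{"x":0,"y":0,"z":0,"ax":0,"ay":0,"az":0.24,"claw":-1},{"x":0,"y":0,"z":0,"ax":0,"ay":0,"az":0.3,"claw":-1}]' >/dev/null
python3 -m crank '[{"x":0,"y":0,"z":0.015,"ax":0,"ay":0,"az":0.06,"claw":-1},{"x":0,"y":0,"z":0.03,"ax":0,"ay":0,"az":0.066,"claw":-1},{"x":0,"y":0,"z":0.05,"ax":0,"ay":0,"az":0.066,"claw":-1},{"x":0,"y":0,"z":0.07,"ax":0,"ay":0,"az":0.066,"claw":-1},{"x":0,"y":0,"z":0.08,"ax":0,"ay":0,"az":0.066,"claw":-1}]'
python3 - <<'E'
from h import *
np.set_printoptions(precision=4,suppress=True)
p,q,s=tool();print(p,q.as_matrix()[:,0],s["joint_positions"])
c=camera("wrist");print(proj(c,[.5543,-.2204,.133]),proj(c,p));cv2.imwrite("pics/w4.png",c["color"])
E
```

```text
time: 4.18
ee_pos: [0.5528, -0.2178, 0.2001]
eef_rot: [0.997, -0.078, -0.001, -0.001]
ft_force: [-0.7, 0.8, 0.1]
width: 0.0867
[ 0.5528 -0.2178  0.2001] [ 0.9879 -0.1548 -0.002 ] [-0.4431  0.39    0.9529  1.6162 -0.3276  1.3082  0.4059]
[279.5881 223.4149] [276.2339 253.1551]
```

```bash
python3 -m crank '[{"x":0.001,"y":0.002,"z":0.02,"ax":0,"ay":0,"az":0,"claw":-1},{"x":0.001,"y":0.002,"z":0.04,"ax":0,"ay":0,"az":0,"claw":-1},{"x":0.001,"y":0.002,"z":0.06,"ax":0,"ay":0,"az":0,"claw":-1},{"x":0.001,"y":0.002,"z":0.08,"ax":0,"ay":0,"az":0,"claw":-1},{"x":0.001,"y":0.002,"z":0.088,"ax":0,"ay":0,"az":0,"claw":-1}]' 20
python3 -m crank '[{"x":0,"y":0,"z":0,"ax":0,"ay":0,"az":0,"claw":1},{"x":0,"y":0,"z":0,"ax":0,"ay":0,"az":0,"claw":1},{"x":0,"y":0,"z":0,"ax":0,"ay":0,"az":0,"claw":1},{"x":0,"y":0,"z":0,"ax":0,"ay":0,"az":0,"claw":1},{"x":0,"y":0,"z":0,"ax":0,"ay":0,"az":0,"claw":1}]' 25
python3 -m crank '[{"x":0,"y":0,"z":0,"ax":0,"ay":0,"az":0,"claw":1},{"x":0,"y":0,"z":0,"ax":0,"ay":0,"az":0,"claw":1},{"x":0,"y":0,"z":0,"ax":0,"ay":0,"az":0,"claw":1},{"x":0,"y":0,"z":0,"ax":0,"ay":0,"az":0,"claw":1},{"x":0,"y":0,"z":0,"ax":0,"ay":0,"az":0,"claw":1}]' 25
```

```text
time: 4.65
ee_pos: [0.5536, -0.2207, 0.1127]
eef_rot: [0.997, -0.078, -0.001, -0.001]
ft_force: [-0.1, 0.3, 0.1]
width: 0.0868
time: 5.07
ee_pos: [0.5547, -0.2219, 0.1152]
eef_rot: [0.997, -0.078, 0.001, -0.0]
ft_force: [0.5, 0.4, -1.0]
width: 0.0615
time: 5.48
ee_pos: [0.5541, -0.2218, 0.1142]
eef_rot: [0.997, -0.078, -0.0, -0.0]
ft_force: [0.0, -0.3, -0.2]
width: 0.0285
```

```bash
python3 -m crank '[{"x":0,"y":0,"z":0,"ax":0,"ay":0,"az":0,"claw":1},{"x":0,"y":0,"z":0,"ax":0,"ay":0,"az":0,"claw":1},{"x":0,"y":0,"z":0,"ax":0,"ay":0,"az":0,"claw":1},{"x":0,"y":0,"z":0,"ax":0,"ay":0,"az":0,"claw":1},{"x":0,"y":0,"z":0,"ax":0,"ay":0,"az":0,"claw":1}]' 25
python3 -m crank '[{"x":0,"y":0,"z":0,"ax":0,"ay":0,"az":0.05,"claw":1},{"x":0,"y":0,"z":0,"ax":0,"ay":0,"az":0.1,"claw":1},{"x":0,"y":0,"z":-0.001,"ax":0,"ay":0,"az":0.15,"claw":1},{"x":0,"y":0,"z":-0.001,"ax":0,"ay":0,"az":0.2,"claw":1},{"x":0,"y":0,"z":-0.001,"ax":0,"ay":0,"az":0.25,"claw":1}]' 
python3 -c "
from h import *
p,q,s=tool();print(s['torque'],s['joint_positions'])"
```

```text
time: 5.9
ee_pos: [0.5535, -0.2218, 0.114]
eef_rot: [0.997, -0.079, -0.001, -0.0]
ft_force: [-4.7, 1.5, 2.3]
width: 0.0141
time: 6.32
ee_pos: [0.5529, -0.2217, 0.1149]
eef_rot: [0.946, -0.325, -0.001, -0.0]
ft_force: [-9.2, 1.4, 6.8]
width: 0.0138
[0.50878705 2.38114436 0.06607393] [-0.46202642  0.52845382  1.01111285  1.71051207 -0.4805891   1.17783933
  0.01734169]
```

```bash
for i in 1 2 3 4; do python3 -m crank '[{"x":0,"y":0,"z":0,"ax":0,"ay":0,"az":0.05,"claw":1},{"x":0,"y":0,"z":0,"ax":0,"ay":0,"az":0.1,"claw":1},{"x":0,"y":0,"z":-0.001,"ax":0,"ay":0,"az":0.15,"claw":1},{"x":0,"y":0,"z":-0.001,"ax":0,"ay":0,"az":0.2,"claw":1},{"x":0,"y":0,"z":-0.0012,"ax":0,"ay":0,"az":0.25,"claw":1}]' |grep -v time
python3 -c "
from h import *
p,q,s=tool();print(s['torque'],s['joint_positions'])"; done
```

```text
ee_pos: [0.5525, -0.2212, 0.1161]
eef_rot: [0.836, -0.549, -0.002, 0.0]
ft_force: [-12.1, 4.4, 8.1]
width: 0.0141
[1.14067792 2.93644404 0.0585192 ] [-0.52389475  0.59100401  1.12185252  1.71198172 -0.56629111  1.21061896
 -0.41792153]
ee_pos: [0.5525, -0.2205, 0.1172]
eef_rot: [-0.674, 0.738, 0.003, -0.0]
ft_force: [-11.2, 8.1, 8.9]
width: 0.0136
[1.75424595 2.99691145 0.04666953] [-0.57253796  0.66553849  1.22595964  1.7125079  -0.65916845  1.2525094
 -0.85008597]
ee_pos: [0.5528, -0.2199, 0.1183]
eef_rot: [-0.471, 0.882, 0.003, -0.001]
ft_force: [-10.1, 9.8, 8.1]
width: 0.0136
[2.18410648 2.72348814 0.07606566] [-0.59578462  0.71630568  1.28679537  1.71189905 -0.71830384  1.28383596
 -1.30836668]
ee_pos: [0.5532, -0.2196, 0.1194]
eef_rot: [-0.238, 0.971, 0.002, -0.001]
ft_force: [-8.6, 10.2, 6.6]
width: 0.0138
[2.30002647 2.33307311 0.09157552] [-0.60350456  0.73528794  1.30921838  1.71071683 -0.73999971  1.29737951
 -1.79347714]
```

```bash
python3 -m crank '[{"x":0,"y":0,"z":0,"ax":0,"ay":0,"az":0.03,"claw":1},{"x":0,"y":0,"z":0,"ax":0,"ay":0,"az":0.06,"claw":1},{"x":0,"y":0,"z":-0.0004,"ax":0,"ay":0,"az":0.09,"claw":1},{"x":0,"y":0,"z":-0.0006,"ax":0,"ay":0,"az":0.12,"claw":1},{"x":0,"y":0,"z":-0.0006,"ax":0,"ay":0,"az":0.14,"claw":1}]' |grep -v time
python3 -c "
from h import *
p,q,s=tool();print(s['torque'],s['joint_positions'])"
```

```text
ee_pos: [0.5535, -0.2194, 0.12]
eef_rot: [-0.101, 0.995, 0.002, -0.001]
ft_force: [-9.1, 10.2, 8.2]
width: 0.014
[2.3639621  2.16591062 0.07835136] [-0.60545449  0.73967765  1.31493001  1.70997276 -0.74514925  1.30111139
 -2.06837922]
```

```bash
python3 -m crank '[{"x":0,"y":0,"z":0,"ax":0,"ay":0,"az":0.02,"claw":1},{"x":0,"y":0,"z":0,"ax":0,"ay":0,"az":0.04,"claw":1},{"x":0,"y":0,"z":-0.0002,"ax":0,"ay":0,"az":0.06,"claw":1},{"x":0,"y":0,"z":-0.0003,"ax":0,"ay":0,"az":0.08,"claw":1},{"x":0,"y":0,"z":-0.0003,"ax":0,"ay":0,"az":0.08,"claw":1}]' |grep -v time
python3 -c "
from h import *
p,q,s=tool();print(s['torque'],s['joint_positions'])"
```

```text
ee_pos: [0.5539, -0.22, 0.1203]
eef_rot: [-0.022, 1.0, 0.001, -0.001]
ft_force: [-5.5, 6.6, 3.5]
width: 0.0155
[1.52052462 1.4194976  0.62661594] [-0.60606449  0.74172597  1.31729339  1.70939357 -0.74687088  1.30116949
 -2.22572014]
```

The torque jumped to 0.63 N m, so the knob is at its stop. I'll release it, rise, and unwind the wrist counter-clockwise on the way to the brass end.

```bash
python3 -m crank '[{"x":0,"y":0,"z":0,"ax":0,"ay":0,"az":0,"claw":-1},{"x":0,"y":0,"z":0,"ax":0,"ay":0,"az":0,"claw":-1},{"x":0,"y":0,"z":0,"ax":0,"ay":0,"az":0,"claw":-1},{"x":0,"y":0,"z":0,"ax":0,"ay":0,"az":0,"claw":-1},{"x":0,"y":0,"z":0,"ax":0,"ay":0,"az":0,"claw":-1}]' |grep -v time
python3 -m crank '[{"x":0,"y":0,"z":-0.01,"ax":0,"ay":0,"az":0,"claw":-1},{"x":0,"y":0,"z":-0.03,"ax":0,"ay":0,"az":0,"claw":-1},{"x":0,"y":0,"z":-0.05,"ax":0,"ay":0,"az":0,"claw":-1},{"x":0,"y":0,"z":-0.07,"ax":0,"ay":0,"az":0,"claw":-1},{"x":0,"y":0,"z":-0.09,"ax":0,"ay":0,"az":0,"claw":-1}]' |grep -v time
for i in 1 2 3 4 5; do python3 -m crank '[{"x":0,"y":0,"z":0,"ax":0,"ay":0,"az":-0.06,"claw":-1},{"x":0,"y":0,"z":0,"ax":0,"ay":0,"az":-0.12,"claw":-1},{"x":0,"y":0,"z":0,"ax":0,"ay":0,"az":-0.18,"claw":-1},{"x":0,"y":0,"z":0,"ax":0,"ay":0,"az":-0.24,"claw":-1},{"x":0,"y":0,"z":0,"ax":0,"ay":0,"az":-0.3,"claw":-1}]' >/dev/null; done
python3 -m crank '[{"x":0,"y":0,"z":0,"ax":0,"ay":0,"az":-0.06,"claw":-1},{"x":0,"y":-0.02,"z":0,"ax":0,"ay":0,"az":-0.12,"claw":-1},{"x":0,"y":-0.05,"z":0,"ax":0,"ay":0,"az":-0.12,"claw":-1},{"x":0,"y":-0.08,"z":0,"ax":0,"ay":0,"az":-0.12,"claw":-1},{"x":0,"y":-0.11,"z":0,"ax":0,"ay":0,"az":-0.12,"claw":-1}]'
python3 - <<'E'
from h import *
np.set_printoptions(precision=4,suppress=True)
p,q,s=tool();print(p,q.as_matrix(),s["joint_positions"])
c=camera("wrist");cv2.imwrite("pics/w5.png",c["color"]);np.save("pics/w5.npy",dict(c),allow_pickle=True)
E
```

```text
ee_pos: [0.5545, -0.222, 0.121]
eef_rot: [-0.022, 1.0, -0.0, 0.0]
ft_force: [-0.2, 0.5, 0.0]
width: 0.0413
ee_pos: [0.5541, -0.2223, 0.2127]
eef_rot: [-0.022, 1.0, -0.0, 0.0]
ft_force: [-0.3, -0.1, -0.0]
width: 0.0738
time: 12.15
ee_pos: [0.5649, -0.1121, 0.212]
eef_rot: [0.998, 0.07, 0.001, 0.0]
ft_force: [1.0, 1.0, -0.7]
width: 0.0872
[ 0.5649 -0.1121  0.212 ] [[ 0.9901  0.1406  0.0016]
 [ 0.1406 -0.9901 -0.0007]
 [ 0.0015  0.0009 -1.    ]] [-0.3977  0.2495  0.6109  1.6414 -0.1474  1.2955  0.3797]
```

View pics/w5.png

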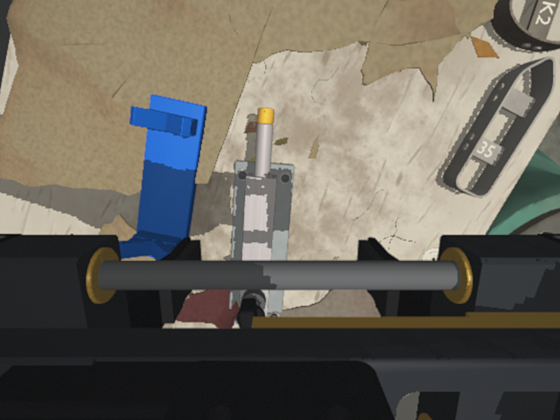

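```bash
python3 - <<'E'
from h import *
np.set_printoptions(precision=4,suppress=True)
w=np.load("pics/w5.npy",allow_pickle=True).item();h=cv2.cvtColor(w["color"],cv2.COLOR_BGR2HSV)
b=cv2.inRange(h,(18,120,100),(32,255,255));b[:90]=0;b[140:]=0;b[:,:240]=0;b[:,300:]=0
ys,xs=np.where(b);print(xs.mean(),ys.mean(),xs.min(),xs.max(),ys.min(),ys.max())
B=onz(w,(xs.mean(),ys.mean()),.065);print("brass",B)
# rod edges between brass and mouth
M=onz(w,(262.5,172),.062);print("rod near mouth",M,np.degrees(np.arctan2(*(B-M)[1::-1])))
A=onz(w,(150,95),.018);C=onz(w,(207,105),.018);print("far corners",A,C,(A+C)/2)
D=onz(w,(186,238),.018);print("right edge",D,"yaw",np.degrees(np.arctan2(*(C-D)[1::-1])))
# far post V: ends of top
for p in((131,108),(197,120),(131,124),(192,136)):print(p,onz(w,p,.075))
E
```

```text
265.43333333333334 115.55416666666666 257 273 108 123
brass [ 0.5421 -0.0336  0.065 ]
rod near mouth [ 0.5461 -0.088   0.062 ] 94.25043787366464
far corners [ 0.4131 -0.0281  0.018 ] [ 0.4752 -0.0297  0.018 ] [ 0.4442 -0.0289  0.018 ]
right edge [ 0.4629 -0.1864  0.018 ] yaw 85.50881594593852
(131, 108) [ 0.4191 -0.0449  0.075 ]
(197, 120) [ 0.4801 -0.0469  0.075 ]
(131, 124) [ 0.4195 -0.0592  0.075 ]
(192, 136) [ 0.4765 -0.062   0.075 ]
```

```bash
python3 -m crank '[{"x":-0.004,"y":-0.02,"z":0.015,"ax":0,"ay":0,"az":0.04,"claw":0},{"x":-0.008,"y":-0.045,"z":0.03,"ax":0,"ay":0,"az":0.04,"claw":0},{"x":-0.013,"y":-0.0665,"z":0.045,"ax":0,"ay":0,"az":0.04,"claw":0},{"x":-0.013,"y":-0.0665,"z":0.06,"ax":0,"ay":0,"az":0.04,"claw":0},{"x":-0.013,"y":-0.0665,"z":0.07,"ax":0,"ay":0,"az":0.04,"claw":0}]' 20
python3 -m crank '[{"x":0,"y":0,"z":0.02,"ax":0,"ay":0,"az":0,"claw":0},{"x":0,"y":0,"z":0.04,"ax":0,"ay":0,"az":0,"claw":0},{"x":0,"y":0,"z":0.06,"ax":0,"ay":0,"az":0,"claw":0},{"x":0,"y":0,"z":0.08,"ax":0,"ay":0,"az":0,"claw":0},{"x":0,"y":0,"z":0.1,"ax":0,"ay":0,"az":0,"claw":0}]' 20
python3 -m crank '[{"x":0,"y":0,"z":0,"ax":0,"ay":0,"az":0,"claw":0.7},{"x":0,"y":0,"z":0,"ax":0,"ay":0,"az":0,"claw":1},{"x":0,"y":0,"z":0,"ax":0,"ay":0,"az":0,"claw":1},{"x":0,"y":0,"z":0,"ax":0,"ay":0,"az":0,"claw":1},{"x":0,"y":0,"z":0,"ax":0,"ay":0,"az":0,"claw":1}]' 25
python3 -c "
from h import *
p,q,s=tool();print(q.as_matrix()[:,0],s['joint_positions'])"
```

```text
time: 12.62
ee_pos: [0.5422, -0.0475, 0.1405]
eef_rot: [0.999, 0.032, 0.0, -0.0]
ft_force: [-0.5, -0.5, 0.3]
width: 0.0616
time: 13.03
ee_pos: [0.5432, -0.0499, 0.0408]
eef_rot: [1.0, 0.031, 0.001, 0.0]
ft_force: [0.4, 0.5, 0.7]
width: 0.044
time: 13.45
ee_pos: [0.5434, -0.0485, 0.0422]
eef_rot: [1.0, 0.031, 0.001, -0.0]
ft_force: [-0.1, 0.3, -0.2]
width: 0.0182
[0.99802966 0.06270914 0.00208872] [-0.45390675  0.36735354  0.54074002  1.89100369 -0.23106404  0.94268652
  0.25660704]
```

```bash
python3 -m crank '[{"x":0,"y":0,"z":0,"ax":0,"ay":0,"az":0,"claw":1},{"x":0,"y":0,"z":0,"ax":0,"ay":0,"az":0,"claw":1},{"x":0,"y":0,"z":0,"ax":0,"ay":0,"az":0,"claw":1},{"x":0,"y":-0.002,"z":0,"ax":0,"ay":0,"az":0,"claw":1},{"x":0,"y":-0.005,"z":0,"ax":0,"ay":0,"az":0,"claw":1}]' 25
python3 -m crank '[{"x":0,"y":-0.01,"z":0,"ax":0,"ay":0,"az":0,"claw":1},{"x":0,"y":-0.02,"z":0,"ax":0,"ay":0,"az":0,"claw":1},{"x":0,"y":-0.03,"z":0,"ax":0,"ay":0,"az":0,"claw":1},{"x":0,"y":-0.04,"z":0,"ax":0,"ay":0,"az":0,"claw":1},{"x":0,"y":-0.05,"z":0,"ax":0,"ay":0,"az":0,"claw":1}]'
python3 -m crank '[{"x":0,"y":-0.01,"z":0,"ax":0,"ay":0,"az":0,"claw":1},{"x":0,"y":-0.02,"z":0,"ax":0,"ay":0,"az":0,"claw":1},{"x":0,"y":-0.03,"z":0,"ax":0,"ay":0,"az":0,"claw":1},{"x":0,"y":-0.04,"z":0,"ax":0,"ay":0,"az":0,"claw":1},{"x":0,"y":-0.045,"z":0,"ax":0,"ay":0,"az":0,"claw":1}]'
```

```text
time: 13.87
ee_pos: [0.5427, -0.0451, 0.0414]
eef_rot: [1.0, 0.031, 0.001, 0.001]
ft_force: [1.0, -6.6, 4.9]
width: 0.0152
time: 14.28
ee_pos: [0.5387, 0.0072, 0.0407]
eef_rot: [1.0, 0.031, -0.0, 0.0]
ft_force: [0.2, -2.8, 1.1]
width: 0.015
time: 14.7
ee_pos: [0.5358, 0.0537, 0.0407]
eef_rot: [0.999, 0.032, -0.0, -0.0]
ft_force: [0.3, -2.4, -0.5]
width: 0.015
```

```bash
python3 -m crank '[{"x":0,"y":0,"z":0,"ax":0,"ay":0,"az":0,"claw":0},{"x":0,"y":0,"z":0,"ax":0,"ay":0,"az":0,"claw":0},{"x":0,"y":0,"z":0,"ax":0,"ay":0,"az":0,"claw":0},{"x":0,"y":0,"z":0,"ax":0,"ay":0,"az":0,"claw":0},{"x":0,"y":0,"z":0,"ax":0,"ay":0,"az":0,"claw":0}]' 25
python3 -m crank '[{"x":0,"y":0,"z":0,"ax":0,"ay":0,"az":0,"claw":0},{"x":0,"y":0,"z":-0.03,"ax":0,"ay":0,"az":0,"claw":0},{"x":0,"y":0,"z":-0.06,"ax":0,"ay":0,"az":0,"claw":0},{"x":0,"y":0.02,"z":-0.08,"ax":0,"ay":0,"az":0,"claw":0},{"x":0,"y":0.05,"z":-0.10,"ax":0,"ay":0,"az":0,"claw":0}]' 25
python3 - <<'E'
from h import *
np.set_printoptions(precision=4,suppress=True)
c=camera("wrist");cv2.imwrite("pics/w6.png",c["color"]);np.save("pics/w6.npy",dict(c),allow_pickle=True)
h=cv2.cvtColor(c["color"],cv2.COLOR_BGR2HSV)
b=cv2.inRange(h,(18,120,100),(32,255,255));b[200:]=0
k,l,st,ce=cv2.connectedComponentsWithStats(b)
for j in range(1,k):
    if st[j,4]>60: print(st[j],ce[j],onz(c,ce[j],.065))
E
```

```text
time: 15.12
ee_pos: [0.5363, 0.0511, 0.041]
eef_rot: [1.0, 0.031, 0.0, -0.0]
ft_force: [-0.2, 0.3, -1.1]
width: 0.0391
time: 15.53
ee_pos: [0.5396, 0.0039, 0.1423]
eef_rot: [0.999, 0.034, 0.0, -0.001]
ft_force: [1.4, -1.1, -0.4]
width: 0.0432
[ 73  22  29  30 638] [87.1881 36.79  ] [0.3979 0.1252 0.065 ]
[269 123  20  20 384] [278.4948 132.4531] [0.5362 0.0695 0.065 ]
```

View pics/w6.png

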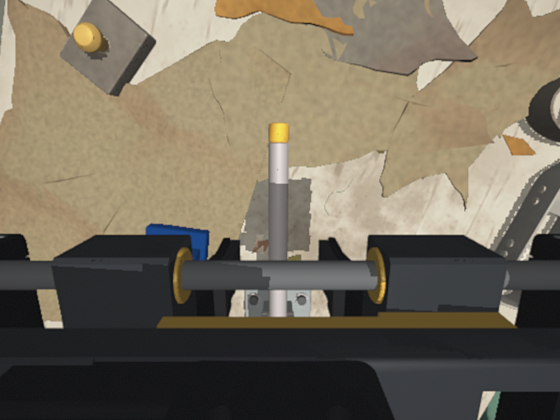

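```bash
python3 -m crank '[{"x":0,"y":0.03,"z":0,"ax":0,"ay":0,"az":0,"claw":0},{"x":0,"y":0.057,"z":0.01,"ax":0,"ay":0,"az":0,"claw":0},{"x":0,"y":0.057,"z":0.04,"ax":0,"ay":0,"az":0,"claw":0},{"x":0,"y":0.057,"z":0.075,"ax":0,"ay":0,"az":0,"claw":0},{"x":0,"y":0.057,"z":0.101,"ax":0,"ay":0,"az":0,"claw":0}]' 40
python3 -m crank '[{"x":0,"y":0,"z":0,"ax":0,"ay":0,"az":0,"claw":1},{"x":0,"y":0,"z":0,"ax":0,"ay":0,"az":0,"claw":1},{"x":0,"y":0,"z":0,"ax":0,"ay":0,"az":0,"claw":1},{"x":0,"y":0,"z":0,"ax":0,"ay":0,"az":0,"claw":1},{"x":0,"y":0,"z":0,"ax":0,"ay":0,"az":0,"claw":1}]' 40
python3 -m crank '[{"x":0,"y":0,"z":0,"ax":0,"ay":0,"az":0,"claw":1},{"x":0,"y":0,"z":0,"ax":0,"ay":0,"az":0,"claw":1},{"x":0,"y":0,"z":0,"ax":0,"ay":0,"az":0,"claw":1},{"x":0,"y":-0.002,"z":0,"ax":0,"ay":0,"az":0,"claw":1},{"x":0,"y":-0.006,"z":0,"ax":0,"ay":0,"az":0,"claw":1}]' 40
python3 -m crank '[{"x":0,"y":-0.012,"z":0,"ax":0,"ay":0,"az":0,"claw":1},{"x":0,"y":-0.024,"z":0,"ax":0,"ay":0,"az":0,"claw":1},{"x":0,"y":-0.036,"z":0,"ax":0,"ay":0,"az":0,"claw":1},{"x":0,"y":-0.048,"z":0,"ax":0,"ay":0,"az":0,"claw":1},{"x":0,"y":-0.06,"z":0,"ax":0,"ay":0,"az":0,"claw":1}]'
python3 -m crank '[{"x":0,"y":-0.012,"z":0,"ax":0,"ay":0,"az":0,"claw":1},{"x":0,"y":-0.024,"z":0,"ax":0,"ay":0,"az":0,"claw":1},{"x":0,"y":-0.036,"z":0,"ax":0,"ay":0,"az":0,"claw":1},{"x":0,"y":-0.048,"z":0,"ax":0,"ay":0,"az":0,"claw":1},{"x":0,"y":-0.06,"z":0,"ax":0,"ay":0,"az":0,"claw":1}]'
```

```text
time: 16.0
ee_pos: [0.5422, -0.0561, 0.0379]
eef_rot: [1.0, 0.031, -0.0, -0.0]
ft_force: [-0.7, 0.5, -0.2]
width: 0.0433
time: 16.42
ee_pos: [0.544, -0.0552, 0.0416]
eef_rot: [1.0, 0.032, 0.001, -0.0]
ft_force: [-4.8, -0.3, 4.8]
width: 0.0179
time: 16.83
ee_pos: [0.5435, -0.0528, 0.0412]
eef_rot: [1.0, 0.03, 0.001, 0.002]
ft_force: [-0.2, -12.1, 2.7]
width: 0.0151
time: 17.25
ee_pos: [0.5383, 0.0123, 0.0396]
eef_rot: [0.999, 0.032, -0.0, -0.0]
ft_force: [0.3, 0.6, -4.8]
width: 0.0145
time: 17.67
ee_pos: [0.5348, 0.0717, 0.0399]
eef_rot: [1.0, 0.032, -0.0, -0.0]
ft_force: [0.6, 0.6, -5.5]
width: 0.0148
```

```bash
python3 -m crank '[{"x":0,"y":0,"z":0,"ax":0,"ay":0,"az":0,"claw":1},{"x":0,"y":0,"z":-0.03,"ax":0,"ay":0,"az":0,"claw":1},{"x":0,"y":0,"z":-0.06,"ax":0,"ay":0,"az":0,"claw":1},{"x":0,"y":0,"z":-0.09,"ax":0,"ay":0,"az":0,"claw":1},{"x":0,"y":0,"z":-0.12,"ax":0,"ay":0,"az":0,"claw":1}]'
python3 -m crank '[{"x":-0.011,"y":0.019,"z":0,"ax":0,"ay":0,"az":0,"claw":1},{"x":-0.022,"y":0.038,"z":0,"ax":0,"ay":0,"az":0,"claw":1},{"x":-0.033,"y":0.057,"z":0,"ax":0,"ay":0,"az":0,"claw":1},{"x":-0.044,"y":0.076,"z":0,"ax":0,"ay":0,"az":0,"claw":1},{"x":-0.055,"y":0.095,"z":0,"ax":0,"ay":0,"az":0,"claw":1}]'
python3 -m crank '[{"x":-0.011,"y":0.019,"z":0,"ax":0,"ay":0,"az":0.02,"claw":1},{"x":-0.022,"y":0.038,"z":0,"ax":0,"ay":0,"az":0.04,"claw":1},{"x":-0.033,"y":0.057,"z":0,"ax":0,"ay":0,"az":0.06,"claw":1},{"x":-0.044,"y":0.076,"z":0,"ax":0,"ay":0,"az":0.07,"claw":1},{"x":-0.054,"y":0.0945,"z":0,"ax":0,"ay":0,"az":0.07,"claw":1}]'
python3 - <<'E'
from h import *
np.set_printoptions(precision=4,suppress=True)
p,q,s=tool();print(p,q.as_matrix()[:,0],s["joint_positions"])
c=camera("wrist");np.save("pics/w7.npy",dict(c),allow_pickle=True)
a=camera("scene");b=camera("side")
A=cv2.resize(a["color"][200:300,240:370],(390,300),interpolation=cv2.INTER_CUBIC);B=cv2.resize(b["color"][200:300,225:355],(390,300),interpolation=cv2.INTER_CUBIC)
W=cv2.resize(c["color"][0:330,70:490],None,fx=.9,fy=.9)
o=np.zeros((600,780,3),np.uint8);o[:300,:390]=A;o[:300,390:]=B;o[300:300+297,:378]=W
cv2.imwrite("pics/m7.png",o)
E
```

```text
time: 18.08
ee_pos: [0.5347, 0.0698, 0.1612]
eef_rot: [1.0, 0.031, -0.0, 0.0]
ft_force: [1.4, 0.5, -3.2]
width: 0.0151
time: 18.5
ee_pos: [0.4854, -0.0291, 0.1598]
eef_rot: [1.0, 0.031, 0.0, -0.0]
ft_force: [0.3, 0.8, -4.5]
width: 0.0145
time: 18.92
ee_pos: [0.437, -0.1275, 0.1599]
eef_rot: [0.999, -0.04, 0.0, -0.0]
ft_force: [0.2, -0.3, -5.2]
width: 0.0149
[ 0.437  -0.1275  0.1599] [ 0.9968 -0.0803  0.0001] [-0.5337 -0.0333  0.7173  2.0037  0.0235  1.1631  0.0936]
```

View pics/m7.png

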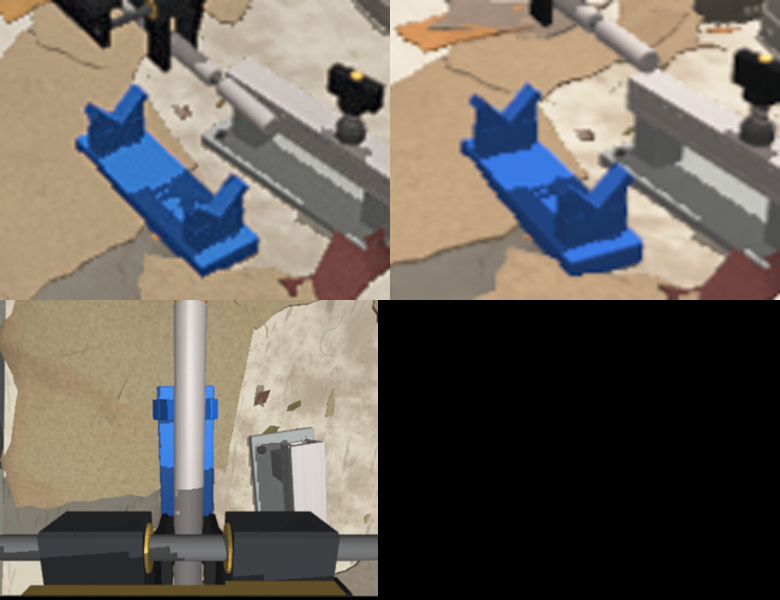

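```bash
python3 - <<'E'
from h import *
np.set_printoptions(precision=4,suppress=True)
c=np.load("pics/w7.npy",allow_pickle=True).item();h=cv2.cvtColor(c["color"],cv2.COLOR_BGR2HSV)
m=cv2.inRange(h,(100,120,50),(125,255,255))
for v in list(range(94,132,3))+list(range(140,236,8)):
    x=np.where(m[v,200:350])[0]+200
    if len(x): 
        z=.075 if x.max()-x.min()>64 and v<134 else .018
        L=onz(c,(x.min()-.5,v),z);Rr=onz(c,(x.max()+.5,v),z);print(v,x.min(),x.max(),z,L[:2],Rr[:2],((L+Rr)/2)[:2],round(Rr[0]-L[0],4))
g=cv2.cvtColor(c["color"],cv2.COLOR_BGR2HSV)
for v in(10,40,70,100,150,190):
    row=(g[v,:,1]<40)&(m[v]==0);x=np.where(row[255:305])[0]+255
    print("rod",v,x.min(),x.max(),onz(c,((x.min()+x.max())/2,v),.179)[:2])
p,q,s=tool();print("cradle-x-axis from tool:",q.as_matrix()[:,1])
E
```

```text
97 245 307 0.018 [ 0.4143 -0.0278] [ 0.4727 -0.0324] [ 0.4435 -0.0301] 0.0583
100 245 307 0.018 [ 0.414  -0.0304] [ 0.4725 -0.0351] [ 0.4433 -0.0327] 0.0585
103 245 307 0.018 [ 0.4138 -0.033 ] [ 0.4724 -0.0377] [ 0.4431 -0.0354] 0.0586
106 245 307 0.018 [ 0.4135 -0.0357] [ 0.4722 -0.0404] [ 0.4428 -0.038 ] 0.0587
109 245 307 0.018 [ 0.4132 -0.0383] [ 0.4721 -0.043 ] [ 0.4426 -0.0407] 0.0589
112 240 311 0.075 [ 0.4149 -0.0445] [ 0.4697 -0.0489] [ 0.4423 -0.0467] 0.0549
115 240 311 0.075 [ 0.4146 -0.0467] [ 0.4696 -0.0511] [ 0.4421 -0.0489] 0.055
118 240 311 0.075 [ 0.4144 -0.0489] [ 0.4695 -0.0533] [ 0.4419 -0.0511] 0.0551
121 240 311 0.075 [ 0.4141 -0.0511] [ 0.4694 -0.0555] [ 0.4417 -0.0533] 0.0552
124 240 311 0.075 [ 0.4139 -0.0533] [ 0.4692 -0.0578] [ 0.4416 -0.0555] 0.0554
127 240 311 0.075 [ 0.4136 -0.0556] [ 0.4691 -0.06  ] [ 0.4414 -0.0578] 0.0555
130 241 311 0.075 [ 0.4141 -0.0578] [ 0.469  -0.0622] [ 0.4416 -0.06  ] 0.0548
140 246 306 0.018 [ 0.4111 -0.0666] [ 0.4695 -0.0712] [ 0.4403 -0.0689] 0.0584
148 246 306 0.018 [ 0.4103 -0.0741] [ 0.469  -0.0788] [ 0.4397 -0.0764] 0.0
[... 344 characters left out ...]
82 -0.1131] [ 0.4668 -0.1178] [ 0.4375 -0.1155] 0.0586
196 248 306 0.018 [ 0.4073 -0.1212] [ 0.4663 -0.1259] [ 0.4368 -0.1236] 0.059
204 249 306 0.018 [ 0.4074 -0.1295] [ 0.4658 -0.1342] [ 0.4366 -0.1318] 0.0584
212 249 306 0.018 [ 0.4066 -0.1378] [ 0.4653 -0.1425] [ 0.436  -0.1401] 0.0588
220 249 306 0.018 [ 0.4057 -0.1462] [ 0.4649 -0.1509] [ 0.4353 -0.1486] 0.0591
228 249 306 0.018 [ 0.4048 -0.1547] [ 0.4644 -0.1595] [ 0.4346 -0.1571] 0.0595
rod 10 263 299 [ 0.4485 -0.0131]
rod 40 263 298 [ 0.4474 -0.0243]
rod 70 264 298 [ 0.4467 -0.036 ]
rod 100 264 297 [ 0.4455 -0.0482]
rod 150 264 296 [ 0.4436 -0.0697]
rod 190 264 295 [ 0.4419 -0.0882]
cradle-x-axis from tool: [-0.0813 -0.9967 -0.0005]
```

Fitting the wrist view gives the cradle centre at (0.437,-0.123) with yaw 86.0°. The held rod passes about 1.5 mm to its right at yaw 85°. I'll make that small correction and lower it.

```bash
python3 -m crank '[{"x":-0.0015,"y":-0.004,"z":0.02,"ax":0,"ay":0,"az":-0.009,"claw":1},{"x":-0.0015,"y":-0.004,"z":0.04,"ax":0,"ay":0,"az":-0.009,"claw":1},{"x":-0.0015,"y":-0.004,"z":0.06,"ax":0,"ay":0,"az":-0.009,"claw":1},{"x":-0.0015,"y":-0.004,"z":0.08,"ax":0,"ay":0,"az":-0.009,"claw":1},{"x":-0.0015,"y":-0.004,"z":0.09,"ax":0,"ay":0,"az":-0.009,"claw":1}]'
python3 - <<'E'
from h import *
a=camera("scene");b=camera("side");c=camera("wrist")
A=cv2.resize(a["color"][190:290,240:370],(390,300),interpolation=cv2.INTER_CUBIC);B=cv2.resize(b["color"][190:290,225:355],(390,300),interpolation=cv2.INTER_CUBIC)
W=cv2.resize(c["color"][0:330,70:490],None,fx=.9,fy=.9)
o=np.zeros((600,780,3),np.uint8);o[:300,:390]=A;o[:300,390:]=B;o[300:597,:378]=W
cv2.imwrite("pics/m8.png",o)
E
```

```text
time: 19.48
ee_pos: [0.436, -0.121, 0.0679]
eef_rot: [1.0, -0.029, -0.001, 0.0]
ft_force: [0.3, -0.1, -4.3]
width: 0.0148
```

View pics/m8.png

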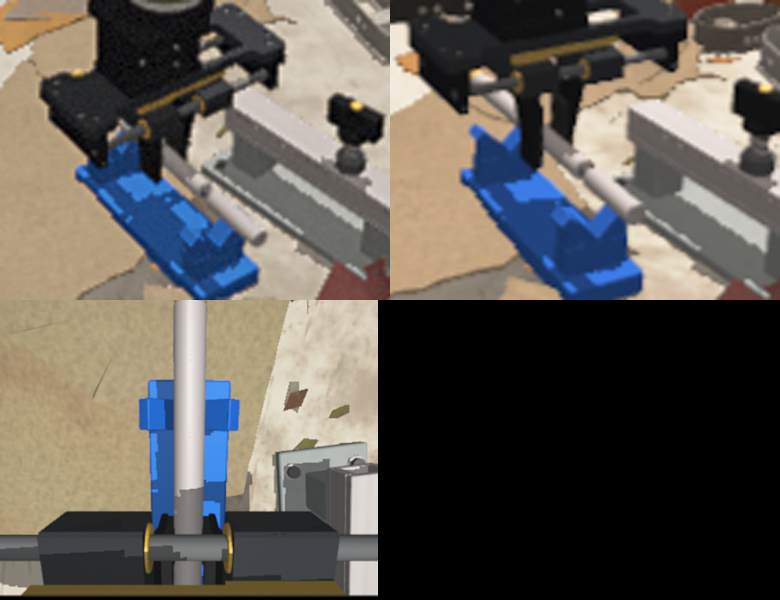

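```bash
python3 - <<'E'
from h import *
print(onz(camera("side"),(305.7,261),.087),onz(camera("scene"),(240+260/3,190+238/3),.087))
E
python3 -m crank '[{"x":0,"y":0,"z":0.01,"ax":0,"ay":0,"az":0,"claw":1},{"x":0,"y":0,"z":0.018,"ax":0,"ay":0,"az":0,"claw":1},{"x":0,"y":0,"z":0.024,"ax":0,"ay":0,"az":0,"claw":1},{"x":0,"y":0,"z":0.027,"ax":0,"ay":0,"az":0,"claw":1},{"x":0,"y":0,"z":0.028,"ax":0,"ay":0,"az":0,"claw":1}]'
python3 -m crank '[{"x":0,"y":0,"z":0.001,"ax":0,"ay":0,"az":0,"claw":1},{"x":0,"y":0,"z":0.002,"ax":0,"ay":0,"az":0,"claw":1},{"x":0,"y":0,"z":0.003,"ax":0,"ay":0,"az":0,"claw":1},{"x":0,"y":0,"z":0.003,"ax":0,"ay":0,"az":0,"claw":1},{"x":0,"y":0,"z":0.003,"ax":0,"ay":0,"az":0,"claw":1}]'
```

```text
[ 0.4276654  -0.24081333  0.087     ] [ 0.43174791 -0.24820262  0.087     ]
time: 20.15
ee_pos: [0.4364, -0.1214, 0.0411]
eef_rot: [1.0, -0.03, -0.001, 0.0]
ft_force: [-1.0, 1.8, -2.9]
width: 0.015
time: 20.57
ee_pos: [0.4369, -0.1216, 0.0396]
eef_rot: [1.0, -0.03, -0.0, -0.0]
ft_force: [-7.0, -0.9, 10.2]
width: 0.0148
```

```bash
python3 -m crank '[{"x":-0.0005,"y":0,"z":0,"ax":0,"ay":0,"az":0,"claw":1},{"x":-0.001,"y":0,"z":0,"ax":0,"ay":0,"az":0,"claw":1},{"x":-0.0015,"y":0,"z":0.0005,"ax":0,"ay":0,"az":0,"claw":1},{"x":-0.0015,"y":0,"z":0.001,"ax":0,"ay":0,"az":0,"claw":1},{"x":-0.0015,"y":0,"z":0.001,"ax":0,"ay":0,"az":0,"claw":1}]'
python3 - <<'E'
from h import *
np.set_printoptions(precision=3,suppress=True)
p,q,s=tool();print(p,s["torque"],s["ft_force"])
E
```

```text
time: 20.98
ee_pos: [0.436, -0.1214, 0.0386]
eef_rot: [1.0, -0.03, 0.0, -0.0]
ft_force: [-5.5, 0.7, 11.9]
width: 0.0149
[ 0.436 -0.121  0.039] [0.192 1.007 0.062] [-5.542  0.713 11.86 ]
```

```bash
for i in 1 2; do python3 -m crank '[{"x":-0.0005,"y":0,"z":0,"ax":0,"ay":0,"az":0,"claw":1},{"x":-0.001,"y":0,"z":0.0003,"ax":0,"ay":0,"az":0,"claw":1},{"x":-0.001,"y":0,"z":0.0006,"ax":0,"ay":0,"az":0,"claw":1},{"x":-0.001,"y":0,"z":0.0006,"ax":0,"ay":0,"az":0,"claw":1},{"x":-0.001,"y":0,"z":0.0006,"ax":0,"ay":0,"az":0,"claw":1}]'
python3 -c "
from h import *
p,q,s=tool();print(p,s['torque'],s['ft_force'])"; done
```

```text
time: 21.4
ee_pos: [0.4358, -0.1214, 0.0384]
eef_rot: [1.0, -0.03, 0.001, -0.0]
ft_force: [-3.5, 0.3, 13.4]
width: 0.0151
[ 0.43580431 -0.12141685  0.03841699] [0.14910188 0.69447572 0.0209861 ] [-3.53373496  0.32726718 13.43595259]
time: 21.82
ee_pos: [0.4358, -0.1214, 0.0384]
eef_rot: [1.0, -0.03, 0.002, -0.0]
ft_force: [-2.1, 0.5, 17.5]
width: 0.0149
[ 0.43578241 -0.12143606  0.0383637 ] [0.26946009 0.47416157 0.00849701] [-2.10916611  0.52055197 17.52803609]
```

The pose has stopped changing while the load rises without side force or pitch moment, so the rod is seated. I'll release and retreat.

```bash
python3 -m crank '[{"x":0,"y":0,"z":0,"ax":0,"ay":0,"az":0,"claw":1},{"x":0,"y":0,"z":-0.0005,"ax":0,"ay":0,"az":0,"claw":0.3},{"x":0,"y":0,"z":-0.0005,"ax":0,"ay":0,"az":0,"claw":0},{"x":0,"y":0,"z":-0.0005,"ax":0,"ay":0,"az":0,"claw":0},{"x":0,"y":0,"z":-0.0005,"ax":0,"ay":0,"az":0,"claw":0}]'
python3 -m crank '[{"x":0,"y":0,"z":0,"ax":0,"ay":0,"az":0,"claw":0},{"x":0,"y":0,"z":-0.01,"ax":0,"ay":0,"az":0,"claw":0},{"x":0,"y":0,"z":-0.03,"ax":0,"ay":0,"az":0,"claw":0},{"x":0,"y":0,"z":-0.05,"ax":0,"ay":0,"az":0,"claw":0},{"x":0,"y":0,"z":-0.08,"ax":0,"ay":0,"az":0,"claw":0}]'
python3 -m crank '[{"x":0,"y":-0.02,"z":-0.02,"ax":0,"ay":0,"az":0,"claw":0},{"x":0,"y":-0.05,"z":-0.04,"ax":0,"ay":0,"az":0,"claw":0},{"x":0,"y":-0.08,"z":-0.06,"ax":0,"ay":0,"az":0,"claw":0},{"x":0,"y":-0.11,"z":-0.08,"ax":0,"ay":0,"az":0,"claw":0},{"x":0,"y":-0.14,"z":-0.09,"ax":0,"ay":0,"az":0,"claw":0}]'
python3 - <<'E'
from h import *
np.set_printoptions(precision=4,suppress=True)
a=camera("scene");b=camera("side");c=camera("wrist")
A=cv2.resize(a["color"][170:300,200:370],(510,390),interpolation=cv2.INTER_CUBIC)[:,:390];B=cv2.resize(b["color"][190:320,225:355],(390,390),interpolation=cv2.INTER_CUBIC)
o=np.zeros((600,780,3),np.uint8);o[:390,:390]=A;o[:390,390:]=B;o[390:,:280]=cv2.resize(c["color"],(280,210))
o[390:,300:580]=cv2.resize(a["color"],(280,210))
cv2.imwrite("pics/m9.png",o)
E
```

```text
time: 22.23
ee_pos: [0.4334, -0.1212, 0.037]
eef_rot: [1.0, -0.029, -0.0, -0.0]
ft_force: [0.1, 0.3, 0.2]
width: 0.034
time: 22.65
ee_pos: [0.4322, -0.1215, 0.1174]
eef_rot: [1.0, -0.03, -0.001, 0.0]
ft_force: [0.6, 0.2, 0.5]
width: 0.0433
time: 23.07
ee_pos: [0.4423, 0.0196, 0.2104]
eef_rot: [1.0, -0.03, 0.002, -0.001]
ft_force: [1.1, -0.3, 0.7]
width: 0.0433
```

View pics/m9.png

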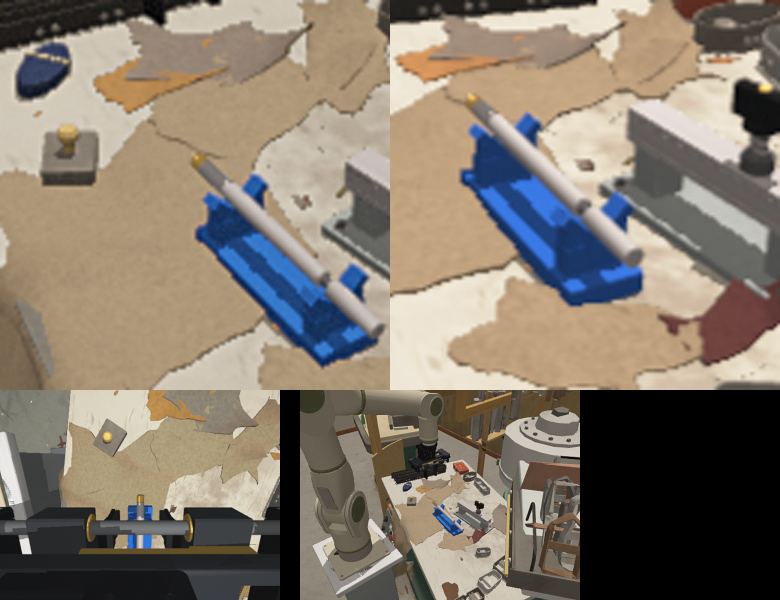

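The rod lies across both posts, with its brass end at composite pixel (197,158) and its tail at (377,328). The weight and blanks are where they were. I'll check the numbers before handing in.

```bash
python3 - <<'E'
from h import *
np.set_printoptions(precision=4,suppress=True)
a=camera("scene");b=camera("side")
ex=np.array([np.cos(np.radians(86)),np.sin(np.radians(86)),0]);C=np.array([.437,-.1233,.056])
for n,pa,pb in(("tail",(200+377/3,170+327/3),(225+(632-390)/3,190+256/3)),("brass tip",(200+196/3,170+157/3),(225+(472-390)/3,190+99/3))):
    print(n,onz(a,pa,.056),onz(b,pb,.056))
    e=130 if n!="tail" else -130
    for c,p in((a,pa),(b,pb)):
        print("  expected px if seated (centred+6mm)",proj(c,C+ex*(e/1000+.006)),"seen",p)
for n in("scene","side"):
    i0=cv2.imread(f"pics/{n}0.png");i1=(a if n=="scene" else b)["color"]
    hsv=[cv2.cvtColor(i,cv2.COLOR_BGR2HSV) for i in(i0,i1)]
    R_={"scene":((205,205,30,25),(200,178,30,25),(345,310,45,28)),"side":((198,208,28,25),(198,196,28,16),(325,312,50,32))}[n]
    for x,y,w,h in R_: print(n,"bystander diff",np.abs(i0[y:y+h,x:x+w].astype(int)-i1[y:y+h,x:x+w]).mean())
print(r.read_state()["time"])
E
```

```text
tail [ 0.431  -0.2479  0.056 ] [ 0.427  -0.2445  0.056 ]
  expected px if seated (centred+6mm) [324.5662 279.3071] seen (325.6666666666667, 279.0)
  expected px if seated (centred+6mm) [306.953  275.7545] seen (305.6666666666667, 275.3333333333333)
brass tip [0.4476 0.0092 0.056 ] [0.4463 0.0157 0.056 ]
  expected px if seated (centred+6mm) [264.2735 221.911 ] seen (265.3333333333333, 222.33333333333334)
  expected px if seated (centred+6mm) [253.0434 223.5003] seen (252.33333333333334, 223.0)
scene bystander diff 5.677777777777778
scene bystander diff 4.9928888888888885
scene bystander diff 5.364814814814815
side bystander diff 3.6285714285714286
side bystander diff 2.7760416666666665
side bystander diff 3.69375
23.3167
```

Both rod ends match the seated prediction to within about 1.5 px in both views, and the bystanders are unchanged, so I'm handing in.

```bash
python3 -c "
from bench import close_job
print(close_job())"
```

```text
the job is handed in; nothing more can be done
None
```

The rod is out of its holder and lying in both notches of the cradle. I let go, moved the arm clear and handed the job in at about 23 s; it gave no verdict.

- **Knob:** I turned it clockwise by about 2.9 rad until it hit its stop. The torque rose from about 0.07 to 0.63 N m there.
- **First pull:** I drew the rod about 103 mm by its brass end and let go. The wrist camera then showed the brass end about 103 mm further out, so the inner end was still about 90 mm inside the tube.
- **Second pull:** I took a fresh hold near the rod's middle and drew it about 127 mm further, clear of the mouth.
- **Cradle:** I lowered the rod while holding it. The first contact pushed it sideways with about 7 N, so I shifted it 3.5 mm in small steps. By the end the load had risen to 17 N with almost no side force and no further movement. I then released it.

**Last checks:** both rod ends were within about 1.5 px of the seated position in both fixed views. The rod sits about 6 to 8 mm off centre along the cradle, where 40 mm is allowed. The two views differ by up to 7 mm in where they put each rod end, which is about one pixel at that distance. The areas around the weight, die and blanks look unchanged from the first pictures.

**Not measured directly:** I took the knob's final angle from the stop and the turn of the tool. I took the rod's seated height (about 57 mm) from the tool position.

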